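# Clamp a plaster casting mould

## Robot

A 6-joint arm with a two-finger parallel gripper is mounted at the origin on the work surface. World frame = base frame: x ahead of the robot, y to its left, z up, the work surface at z = 0. Lengths are in m, angles in rad, forces in N, time in s.
With the tool pointing down it reaches from about 0.375 to 0.975 m from the base axis. Payload 3.8 kg.
Tool frame: the origin (TCP) lies on the centre line of the jaws, within the pads' length; the fingertips stand 14 mm ahead of it and the grasp point (between the pads) lies 5 mm behind it; y points along the fingers, x is the direction in which the jaws open and shut, and the axes are right-handed (so a half turn about y gives the same grasp; the last joint's range is limited). The gripper opens to 88 mm and grips with 3 to 60 N. Pads are 18 mm wide; open, the fingers measure 123 mm over their backs; the gripper's body (75 mm by 187 mm) begins 45 mm behind the grasp point.
Start: joints at [-1.181, 0.264, 1.604, -0, 1.274, -0.037], TCP at [0.279, -0.614, 0.253] pointing down, gripper open.
Joint ranges: [-2.63, 2.63], [-0.94, 2.18], [0.31, 2.57], [-1.31, 4.45], [0, 2.66], [-2.55, 2.55]. Speed limits (rad/s): [2.57, 2.57, 3.14, 3.14, 3.14, 3.14].

## Interface

Orientations are given as a unit quaternion [x, y, z, w].
In Python, from plant import ctrl, eyes, look_for, landmark_of gives the robot as it stands.
- The arm moves only by the shell command python3 -m jog 'ROWS'. ROWS is JSON, a list of rows, each a list of 3 entries, a list of its own where there are three numbers: the turn, a rotation vector about the tool's x, y, z in rad, then the shift along the tool's x, y, z in m, then the closure, from -1 (fully open) to 1 (shut). In form: [[[rx, ry, rz], [tx, ty, tz], jaw], ...]. A call has 1 to 8 rows; each row is the pose to reach, as a shift and turn from the pose measured when the call began, along the tool's axes at that moment; what a row does not reach only later rows make up. A row lasts 1/8 s, in which the tool goes at most 62.5 mm and 10.7 degrees, less where a joint would pass 70% of its speed; a pose out of reach is approached as far as the arm can. A call with a gripper value outside its range is refused whole. The fingers move at their own pace and stop on an object; the grip force is fixed at half the most. Time passes only in rows, so rows that repeat a pose let the fingers close. It gives the time, the measured TCP pose, the force and the opening at its end, in the units of the state.
- ctrl.state(): the state, without advancing time (a new reading comes with each control period).
- eyes.read_camera(name): name is "side" or "top"; returns the picture (480x640x3 uint8, red, green, blue); there is no depth.
- eyes.camera_params(name): a dict with "mtx" (3x3 intrinsics, pixels), "pose" (4x4, takes a point from camera to world coordinates). Camera axes: x right, y up, looking along -z (the intrinsics and any distortion apply to the point x, -y, -z); pixel columns grow to the right and rows downward; lengths in m; the calibration is good to about 2 mm. A picture is of the moment at which its call begins. camera_params takes no time and is no camera call.
- ctrl.hand_in(): hands the job in, once; it reports no verdict.
Trained networks look in the newest picture that a camera, given by its name, has taken for a name from the list of things; names that differ only in an ending like _2 or _b are one class to them, and where a whole thing is asked for, a point or a joint stands for the part that bears it (a point fixed in the world has none). Each returns a list of dicts, best first, with "p" (0 to 1); they miss things now and then, are a little off and sometimes report something else, mostly with a low value. They report only what shows in the picture. A call takes as long as a camera call. They do not tell look-alikes from the thing itself.
- look_for(camera, label): "rect" ([left, top, width, height] in pixels, round what is visible of it).
- landmark_of(camera, label): "centre" ([column, row] in pixels: a listed point, or the origin of a listed thing).
The state is a dict: "clock": time; "joint_positions": joint angles; "qvel": joint speeds; "effort": joint torques, N m; "ee_pos": TCP position; "ee_rot": TCP orientation; "wrist_force": force on the tool from outside, world axes, zero at the start; "moment": the same for the moment, N m; "finger_gap": finger opening in m.
Only numpy, scipy, OpenCV 4.12 (cv2) and the standard library are available. Lean on these libraries where they do the work, as an engineer would, in place of code of your own. Each camera call takes 0.05 s, during which the arm holds its last target. There are 200 camera calls.

## Task

Push the plaster mould along the bed of the screw clamp until it is fully home against the stop, gently so that it does not chip. Then turn the crank clockwise until the pad meets the mould, snug it down by feel so that the two halves are firmly held but the plaster does not crack, and let go. Leave the pottery and tools around it as they are.

Things in the scene. Friction and masses are not known exactly. Their poses are not given: they have to be found in the camera images.
- clamp: grey iron screw clamp fixed to the bench (mm). Origin: on the bench under the screw's axis; x along the bed towards column and stop, z up. Bed x -152 to 110, 94 wide, top at z 14; on it two rails 10 high, inner faces at y -35 and +35. Column x 70 to 105, up to z 154; overhead arm 36 wide, z 130 to 154, from it to a boss of 36 diameter, z 124 to 158, round the upright screw.
- stop (a point): middle of the lower edge of the stop plate's face, on the bed's surface: 70.5 from the screw's axis along the clamp's x, at z 14. The face is upright, 66 wide and 30 high, and looks along the clamp's -x.
- mould: off-white plaster block 140 x 62 x 50 mm, two keyed halves lying as one, about 0.5 kg, round pour hole on top near its front. Lies in the clamp's channel, 25 to 75 short of home. Origin: middle of the underside; x along its length, towards the stop. Home: back end touches the stop, middle under the screw.
- mould_front (a point): centre of the mould's front end face (62 wide, 50 high), 70 from the mould's middle away from the stop and 25 above its underside: where to push. The mould slides with about 2 to 6 N; pushes over 40 N may chip it.
- mould_back (a point): middle of the lower edge of the mould's back end face, the one that must meet the stop.
- crank (a joint): crank angle (rad), grows clockwise seen from above; starts 0 to 3.6. Each turn clockwise sinks screw, crank and pad by 16 mm. The sprung rubber pad (38 mm diameter) starts 10 to 32 mm above the mould. Its stem can be set longer or shorter, so the angle at which the pad meets the mould differs each time, between 7.5 and 13. Snug takes about 1 rad more. The crank stays where it is let go.
- grip_mid (a point): middle of the upright wooden handle at the crank's end, 16 mm diameter, 46 high (23 above and below this point), about 230 above the bench. It spins freely on its pin, so fingers holding it need not turn as it is carried round. It circles the screw's axis at 50 radius, sinking 16 a turn. Nothing near stands higher than its lower end.
- spindle: the screw with crank, stem and sprung pad; origin on its axis, 65 mm below the hub. Feel: running free, the moving handle takes about 5.2 N along its travel (standing still it may read less). Once the pad bears this grows by 1 N per 20 N of pad pressure. Right is about 3 N more than running free; under 1.5 N more is loose, over 5 N more cracks the plaster.
- cup_white: white glazed cup, 72 diameter, 85 high, beside the clamp. Bystander. Origin: centre of underside.
- cup_pink: pink glazed cup, 68 diameter, 70 high, beside the clamp. Bystander. Origin: centre of underside.
- cup_green: dark green cup, 76 diameter, 80 high. Bystander. Origin: centre of underside.
- glaze_jar: cream jar with a lid, 64 diameter, 90 high. Bystander. Origin: centre of underside.
- glaze_brush: brush lying on the bench. Bystander.
- sponge_block: ochre block 90 x 60 x 30 beside the clamp. Bystander. Origin: centre of underside.
- mould_plug: plaster mould plug, a stepped disc of 60 diameter, 36 high. Bystander. Origin: centre of underside.
Things that resemble listed ones, but are neither listed nor needed, are in the scene too. What is meant by the mould is not pink, and is the smaller of those in its own colour.

How it is judged:
By the outcome, as a careful person would: the job done as asked, in the order asked, and still so for the second after the job is handed in, with the robot touching nothing.
It also fails if it takes over 72 s, if anything falls off the work surface, if the arm or the gripper's body presses on something with over 40 N, if the wrist force passes 120 N, or if a joint passes its speed limit or range.

## Working session

There is one attempt and no reset: what is moved stays moved. The work goes in short steps, Python scripts to look and compute and a shell command to move; the robot and the scene stay as the last step left them, time stands still between calls to the robot, and variables do not carry over. Pictures are saved under pics/ and viewed, about 8 in all and at most 12, crops included, and the job is handed in when it is done.

```bash
mkdir -p pics; ls
cat > h.py <<'E'
import numpy as np, cv2
from plant import ctrl, eyes, look_for, landmark_of
def ray(cam,uv):
    P=eyes.camera_params(cam);K=np.array(P["mtx"]);T=np.array(P["pose"])
    d=np.linalg.solve(K,[uv[0],uv[1],1.]);d=T[:3,:3]@(d*[1,-1,-1]);return T[:3,3],d/np.linalg.norm(d)
def atz(cam,uv,z):
    o,d=ray(cam,uv);return o+d*(z-o[2])/d[2]
def tri(a,b):
    (o1,d1),(o2,d2)=ray("top",a),ray("side",b)
    A=np.c_[d1,-d2];s=np.linalg.lstsq(A,o2-o1,rcond=None)[0];p,q=o1+s[0]*d1,o2+s[1]*d2
    return (p+q)/2,np.linalg.norm(p-q)
def proj(cam,X):
    P=eyes.camera_params(cam);K=np.array(P["mtx"]);T=np.array(P["pose"])
    c=T[:3,:3].T@(np.array(X)-T[:3,3]);p=K@(c*[1,-1,-1]);return p[:2]/p[2]
E
python3 - <<'E'
from h import *
np.set_printoptions(precision=3,suppress=True)
print(ctrl.state())
for c in("side","top"):
    print(c,eyes.camera_params(c))
    cv2.imwrite(f"pics/{c}0.png",eyes.read_camera(c)[:,:,::-1])
    for l in("clamp","stop","mould","mould_front","mould_back","grip_mid","spindle"):
        print(l,[(np.round(d["centre"]),round(d["p"],2)) for d in landmark_of(c,l)][:4])
E
```

```text
pics
{'clock': 0.0, 'joint_positions': array([-1.181,  0.265,  1.605, -0.   ,  1.274, -0.037]), 'qvel': array([ 0.001,  0.001, -0.001,  0.   , -0.001, -0.   ]), 'effort': array([  0.001, -50.211, -35.687,   0.073,   0.03 ,  -0.   ]), 'ee_pos': array([ 0.279, -0.614,  0.251]), 'ee_rot': array([-0.594,  0.383, -0.382,  0.595]), 'wrist_force': array([-0.217,  0.208, -0.043]), 'moment': array([ 0.025, -0.014, -0.022]), 'finger_gap': 0.08844269481336631}
side {'mtx': array([[591.553,   0.   , 325.441],
       [  0.   , 591.553, 237.958],
       [  0.   ,   0.   ,   1.   ]]), 'pose': array([[-0.987,  0.074, -0.141,  0.372],
       [-0.159, -0.524,  0.836,  1.173],
       [-0.012,  0.848,  0.529,  0.858],
       [ 0.   ,  0.   ,  0.   ,  1.   ]])}
clamp [(array([323., 278.]), 0.65), (array([330., 209.]), 0.31), (array([296., 393.]), 0.18)]
stop [(array([331., 204.]), 0.22)]
mould [(array([331., 270.]), 0.79), (array([418., 258.]), 0.73), (array([382., 357.]), 0.67)]
mould_front [(array([342., 242.]), 0.96), (array([409., 265.]), 0.91), (array([410., 335.]), 0.64)]
mould_back [(array([318., 
[... 183 characters left out ...]
{'mtx': array([[584.878,   0.   , 312.326],
       [  0.   , 584.878, 244.306],
       [  0.   ,   0.   ,   1.   ]]), 'pose': array([[ 0.029,  0.983, -0.181,  0.312],
       [-0.999,  0.031,  0.008,  0.036],
       [ 0.014,  0.181,  0.983,  1.379],
       [ 0.   ,  0.   ,  0.   ,  1.   ]])}
clamp [(array([314., 241.]), 0.79), (array([456., 231.]), 0.25)]
stop [(array([290., 233.]), 0.57)]
mould [(array([332., 247.]), 0.97), (array([373., 337.]), 0.91), (array([206., 307.]), 0.73)]
mould_front [(array([331., 327.]), 0.96), (array([225., 327.]), 0.8), (array([361., 249.]), 0.65)]
mould_back [(array([302., 238.]), 0.66)]
grip_mid [(array([297., 236.]), 0.9)]
spindle [(array([317., 228.]), 0.6)]
```

View pics/side0.png

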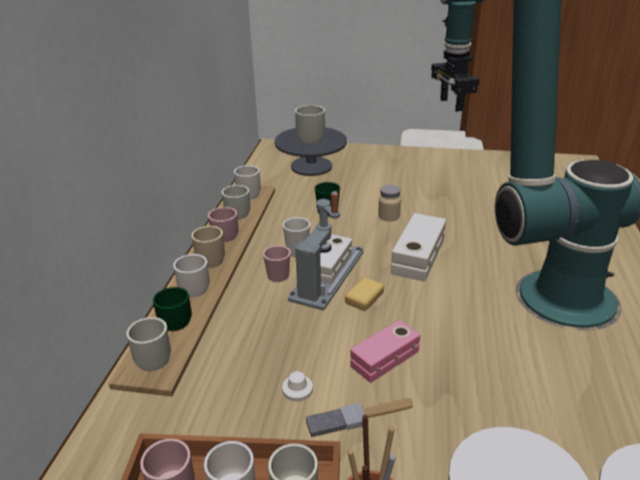

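View pics/top0.png

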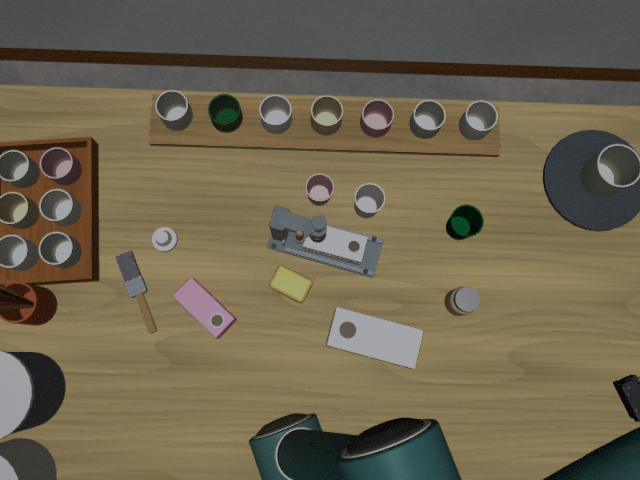

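Run:
```python
from h import *
a=cv2.imread("pics/top0.png")[190:290,255:395];b=cv2.imread("pics/side0.png")[180:310,270:380]
a=cv2.resize(a,None,fx=5,fy=5,interpolation=3)[:,:700]
cv2.imwrite("pics/topc.png",a)
cv2.imwrite("pics/sidec.png",cv2.resize(b,None,fx=4.6,fy=4.6,interpolation=3))
```

```text
(no output)
```

View pics/topc.png

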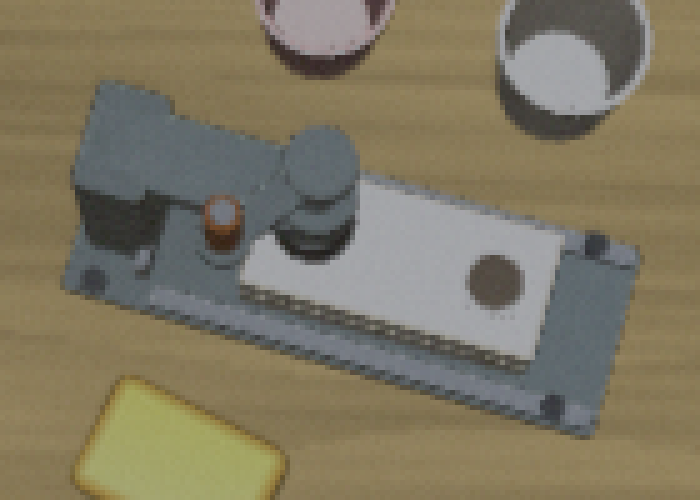

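View pics/sidec.png

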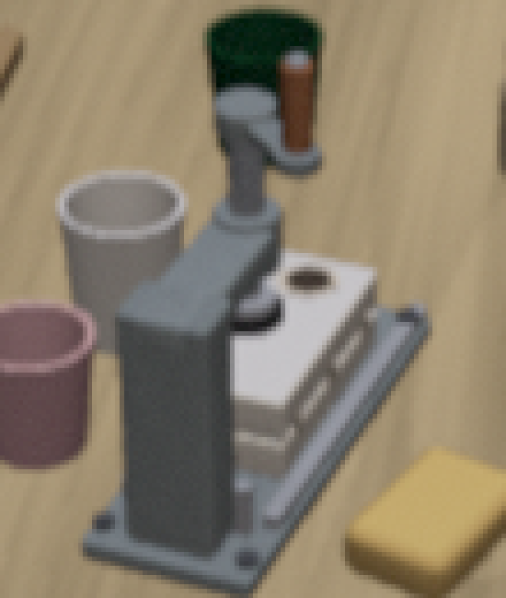

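```bash
cat >> h.py <<'E'
t=lambda u,v:("top",(255+(u-2)/5,190+(v-2)/5)); s=lambda u,v:("side",(270+(u-1.8)/4.6,180+(v-1.8)/4.6))
E
python3 - <<'E'
from h import *
from scipy.optimize import least_squares
np.set_printoptions(precision=4,suppress=True)
# (pix, clamp pt mm); mould pts have x rel. to mould
C=[(t(585,428),(-152,47,14)),(t(638,255),(-152,-47,14)),(t(65,284),(110,47,14)),
   (s(430,318),(-152,47,14)),(s(250,583),(110,47,14)),(s(85,545),(110,-47,14)),
   (s(120,322),(105,-18,154)),(s(228,325),(105,18,154))]
M=[(t(565,238),(-70,-31,64)),(t(528,356),(-70,31,64)),(t(240,283),(70,31,64)),(s(377,268),(-70,31,64)),(s(288,405),(70,31,64))]
G=[(t(223,210),23),(s(299,58),23),(s(298,150),-23)]
def pose(p):
    c,n=np.cos(p[2]),np.sin(p[2]);return lambda X:np.array([p[0]+c*X[0]-n*X[1],p[1]+n*X[0]+c*X[1],X[2]])
def f(p):
    W=pose(p);r=[]
    for (cam,uv),X in C: r+=list(proj(cam,W(np.array(X)/1e3))-uv)
    for (cam,uv),X in M: r+=list(proj(cam,W(np.array([X[0]+p[3]*1e3,X[1]+p[6]*1e3,X[2]])/1e3))-uv)
    for (cam,uv),dz in G: r+=list(proj(cam,W(np.array([.05*np.cos(p[4]),.05*np.sin(p[4]),p[5]+dz/1e3])))-uv)
    return np.array(r)
r=least_squares(f,[.6,.0,1.4,-.04,0,.23,0],loss="soft_l1");p=r.x
W=pose(p);print(p,np.round(f(p),1))
for n,X in dict(axis=(0,0,0),front=(p[3]-.07,p[6],.039),grip=(.05*np.cos(p[4]),.05*np.sin(p[4]),p[5]),stop=(.0705,0,.014)).items(): print(n,W(X))
for l in("cup_pink","cup_white"):
    print(l,[[np.r_[atz(c,d["centre"],0),d["p"]] for d in landmark_of(c,l)[:6]] for c in("top",)])
print("grip net",tri((297,236),(330,202)))
E
```

```text
[ 0.5725  0.0152  1.3344 -0.043   0.937   0.2431 -0.0004] [ 2.   1.1  1.  -2.1 -1.1  0.9 -0.   0.1  0.3  1.1 -1.2 -0.2  1.2 -0.8
 -7.2  1.9  0.4 -0.8  1.1  1.4 -0.6 -0.1  0.6  0.9 -1.   0.6 -0.1  0.4
 -0.3  0.6 -0.  -0.8]
axis [0.5725 0.0152 0.    ]
front [ 0.5464 -0.0947  0.039 ]
grip [0.5403 0.0535 0.2431]
stop [0.589  0.0838 0.014 ]
cup_pink [[array([0.6977, 0.0116, 0.    , 0.73  ])]]
cup_white [[array([ 0.6682, -0.106 ,  0.    ,  0.73  ])]]
grip net (array([0.543 , 0.0579, 0.2443]), np.float64(0.012480719665508285))
```

```bash
cat >> h.py <<'E'
from scipy.spatial.transform import Rotation as R
np.set_printoptions(precision=4,suppress=True)
Y=1.3344; AX=np.array([.5725,.0152])
def cl(x,y,z): # clamp -> world
    c,n=np.cos(Y),np.sin(Y);return np.array([AX[0]+c*x-n*y,AX[1]+n*x+c*y,z])
def to_cl(p):
    d=np.array(p[:2])-AX;c,n=np.cos(Y),np.sin(Y);return np.array([c*d[0]+n*d[1],-n*d[0]+c*d[1],p[2]])
def down(jaw): # tool y down, x at world angle jaw
    x=np.array([np.cos(jaw),np.sin(jaw),0]);y=np.array([0,0,-1.]);return R.from_matrix(np.c_[x,y,np.cross(x,y)])
def goto(p,jaw):
    st=ctrl.state();r=R.from_quat(st["ee_rot"]);best=None
    for j in(jaw,jaw+np.pi):
        v=(r.inv()*down(j)).as_rotvec()
        if best is None or np.linalg.norm(v)<np.linalg.norm(best):best=v
    print("turn",best,"shift",r.inv().apply(np.array(p)-st["ee_pos"]))
def rep():
    st=ctrl.state();r=R.from_quat(st["ee_rot"]);x=r.apply([1,0,0])
    print("t",round(st["clock"],2),"pos",st["ee_pos"],"cl",to_cl(st["ee_pos"]),"jaw",np.arctan2(x[1],x[0]),"ydir",r.apply([0,1,0]),"F",st["wrist_force"],"gap",round(st["finger_gap"],4),"q",st["joint_positions"])
E
python3 - <<'E'
from h import *
rep()
goto(cl(-.16,0,.25),Y+np.pi/2)
goto(cl(-.16,0,.05),Y+np.pi/2)
print(cl(-.16,0,.05))
E
```

```text
t 0.9 pos [ 0.2795 -0.6144  0.2527] cl [-0.6808  0.1374  0.2527] jaw -1.1439696267861243 ydir [ 0. -0. -1.] F [-0.2844 -0.0812 -0.6832] gap 0.0883 q [-1.1809  0.2639  1.604   0.      1.2737 -0.0369]
turn [-0.     -0.9076  0.    ] shift [-0.3257  0.0027  0.4289]
turn [-0.     -0.9076  0.    ] shift [-0.3258  0.2027  0.4289]
[ 0.535  -0.1404  0.05  ]
```

```bash
python3 -m jog '[[[0,-0.1,0],[-0.03,0,0.04],1],[[0,-0.22,0],[-0.07,0,0.09],1],[[0,-0.36,0],[-0.11,0,0.14],1],[[0,-0.5,0],[-0.15,0,0.19],1],[[0,-0.64,0],[-0.19,0,0.245],1],[[0,-0.77,0],[-0.23,0,0.3],1],[[0,-0.87,0],[-0.27,0,0.355],1],[[0,-0.907,0],[-0.3,0,0.4],1]]'
python3 - <<'E'
from h import *
rep()
goto(cl(-.16,0,.046),Y+np.pi/2)
E
```

```text
clock: 1.9
ee_pos: [0.5136, -0.1848, 0.2532]
ee_rot: [0.702, -0.083, 0.083, -0.702]
wrist_force: [0.6, 0.1, -0.0]
finger_gap: 0.0106
t 1.9 pos [ 0.5136 -0.1848  0.2532] cl [-0.2082  0.0105  0.2532] jaw -0.23527181229335936 ydir [ 0.001  -0.0006 -1.    ] F [ 0.5749  0.073  -0.05  ] gap 0.0106 q [-0.3909  0.0185  1.8813 -0.0001  1.2406 -0.1556]
turn [0.0003 0.0011 0.0011] shift [0.0103 0.2072 0.0483]
```

```bash
python3 -m jog '[[[0,0,0],[0.005,0.04,0.024],1],[[0,0,0],[0.01,0.09,0.048],1],[[0,0,0],[0.01,0.14,0.048],1],[[0,0,0],[0.01,0.185,0.048],1],[[0,0,0],[0.01,0.205,0.048],1],[[0,0,0],[0.01,0.207,0.048],1]]'
python3 - <<'E'
from h import *
rep()
for c in("top","side"):cv2.imwrite(f"pics/{c}1.png",eyes.read_camera(c)[:,:,::-1])
a=cv2.imread("pics/top1.png")[170:310,255:415];b=cv2.imread("pics/side1.png")[170:310,270:430]
cv2.imwrite("pics/c1.png",cv2.resize(np.hstack([a,b]),None,fx=2.5,fy=2.5,interpolation=3))
E
```

```text
clock: 2.65
ee_pos: [0.5331, -0.14, 0.0443]
ee_rot: [-0.702, 0.084, -0.082, 0.702]
wrist_force: [0.2, -0.7, -0.2]
finger_gap: 0.0002
t 2.65 pos [ 0.5331 -0.14    0.0443] cl [-0.1601  0.002   0.0443] jaw -0.23529777261086757 ydir [-0.0028  0.0006 -1.    ] F [ 0.1596 -0.6978 -0.1686] gap 0.0002 q [-0.3019  0.2545  2.0418 -0.0003  0.8482 -0.0664]
```

View pics/c1.png

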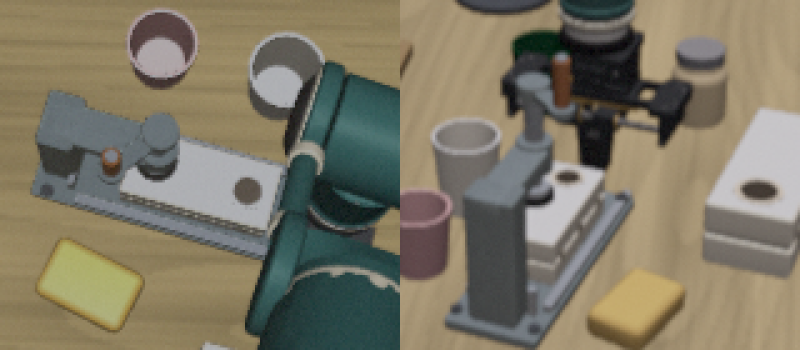

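```bash
python3 -m jog '[[[0,0,0],[0.002,0,0.012],1],[[0,0,0],[0.002,0,0.024],1],[[0,0,0],[0.002,0,0.03],1],[[0,0,0],[0.002,0,0.034],1],[[0,0,0],[0.002,0,0.038],1],[[0,0,0],[0.002,0,0.042],1],[[0,0,0],[0.002,0,0.046],1],[[0,0,0],[0.002,0,0.05],1]]' && python3 -c "
from h import *
rep()"
```

```text
clock: 3.75
ee_pos: [0.5489, -0.0928, 0.0468]
ee_rot: [0.703, -0.082, 0.084, -0.702]
wrist_force: [-0.7, -4.5, 2.8]
finger_gap: 0.0004
t 3.75 pos [ 0.5489 -0.0928  0.0468] cl [-0.1105 -0.0024  0.0468] jaw -0.23560771814384296 ydir [ 0.0018 -0.0012 -1.    ] F [-0.7404 -4.503   2.7511] gap 0.0004 q [-0.2117  0.2572  2.0323 -0.001   0.85    0.0245]
```

```bash
python3 -m jog '[[[0,0,0],[-0.002,0.001,0.004],1],[[0,0,0],[-0.002,0.001,0.008],1],[[0,0,0],[-0.002,0.001,0.012],1],[[0,0,0],[-0.002,0.001,0.015],1],[[0,0,0],[-0.002,0.001,0.018],1],[[0,0,0],[-0.002,0.001,0.02],1],[[0,0,0],[-0.002,0.001,0.022],1],[[0,0,0],[-0.002,0.001,0.024],1]]' && python3 -c "
from h import *
rep()"
```

```text
clock: 4.75
ee_pos: [0.5531, -0.0694, 0.0464]
ee_rot: [0.703, -0.082, 0.084, -0.702]
wrist_force: [-1.4, -6.3, 4.5]
finger_gap: 0.0005
t 4.75 pos [ 0.5531 -0.0694  0.0464] cl [-0.0867 -0.0009  0.0464] jaw -0.2355416971936522 ydir [ 0.0028 -0.002  -1.    ] F [-1.4316 -6.3219  4.4522] gap 0.0005 q [-0.1685  0.2584  2.0317 -0.002   0.8483  0.0683]
```

Now slow, watching for the force rise at the stop.

```bash
python3 -m jog '[[[0,0,0],[0,0,0.0015],1],[[0,0,0],[0,0,0.003],1],[[0,0,0],[0,0,0.0045],1],[[0,0,0],[0,0,0.006],1]]'; python3 -c "
from h import *
rep()"
```

```text
clock: 5.25
ee_pos: [0.5542, -0.0647, 0.0464]
ee_rot: [0.704, -0.082, 0.084, -0.701]
wrist_force: [-3.5, -12.4, 3.2]
finger_gap: 0.0001
t 5.25 pos [ 0.5542 -0.0647  0.0464] cl [-0.0819 -0.0009  0.0464] jaw -0.23429922517022822 ydir [ 0.002  -0.0043 -1.    ] F [ -3.4576 -12.4445   3.1613] gap 0.0001 q [-0.1585  0.2596  2.0302 -0.0053  0.8492  0.0793]
```

```bash
python3 -m jog '[[[0,0,0],[0,0,0.001],1],[[0,0,0],[0,0,0.002],1],[[0,0,0],[0,0,0.003],1]]'; python3 -c "
from h import *
rep()"
```

```text
clock: 5.62
ee_pos: [0.5541, -0.0646, 0.0465]
ee_rot: [0.705, -0.082, 0.083, -0.699]
wrist_force: [-4.7, -18.6, 4.4]
finger_gap: 0.0005
t 5.62 pos [ 0.5541 -0.0646  0.0465] cl [-0.0819 -0.0008  0.0465] jaw -0.23277154638527178 ydir [ 0.0003 -0.009  -1.    ] F [ -4.7489 -18.645    4.3819] gap 0.0005 q [-0.1555  0.2599  2.0295 -0.0118  0.8504  0.0851]
```

```bash
python3 -m jog '[[[0,0,0],[0,0,-0.02],1],[[0,0,0],[0,0,-0.05],1],[[0,0,0],[0,-0.05,-0.07],1],[[0,0,0],[0,-0.11,-0.08],1],[[0,0,0],[0,-0.17,-0.09],1],[[0,0,0],[0,-0.23,-0.1],0.5],[[0,0,0],[0,-0.27,-0.12],0],[[0,0,0],[0,-0.27,-0.14],0]]'
python3 - <<'E'
from h import *
rep()
for c in("top","side"):cv2.imwrite(f"pics/{c}2.png",eyes.read_camera(c)[:,:,::-1])
for c in("top","side"):
  for l in ("grip_mid","spindle","mould","mould_front","stop"):print(c,l,[(d["centre"],round(d["p"],2)) for d in landmark_of(c,l)][:3])
a=cv2.imread("pics/top2.png")[190:290,255:395];b=cv2.imread("pics/side2.png")[180:310,270:380]
a=cv2.resize(a,(700,500),interpolation=3)
cv2.imwrite("pics/c2.png",np.hstack([cv2.resize(a,(420,300)),cv2.resize(b,(254,300),interpolation=3)]))
g=cl(.05*np.cos(.937),.05*np.sin(.937),.243);print(proj("top",g),proj("side",g))
goto(np.r_[g[:2],.31],Y+.937+np.pi/2)
E
```

```text
clock: 6.62
ee_pos: [0.5238, -0.1986, 0.322]
ee_rot: [0.706, -0.078, 0.085, -0.699]
wrist_force: [-0.3, 0.1, -0.6]
finger_gap: 0.0285
t 6.62 pos [ 0.5238 -0.1986  0.322 ] cl [-0.2192 -0.0027  0.322 ] jaw -0.23174604800429166 ydir [ 0.0083 -0.0105 -0.9999] F [-0.257   0.1192 -0.6003] gap 0.0285 q [-0.4031  0.0031  1.7707 -0.0066  1.356  -0.17  ]
top grip_mid [([297.9, 231.4], 0.66)]
top spindle [([321.9, 227.1], 0.66), ([163.8, 238.6], 0.23)]
top mould [([314.5, 241.3], 0.83), ([373.3, 337.8], 0.8), ([206.3, 305.8], 0.59)]
top mould_front [([343.2, 244.7], 0.92), ([222.9, 327.0], 0.82), ([330.3, 322.7], 0.81)]
top stop [([286.5, 233.5], 0.73)]
side grip_mid [([330.9, 203.4], 0.71)]
side spindle [([323.4, 230.1], 0.79)]
side mould [([324.9, 275.2], 0.94), ([416.7, 257.7], 0.7), ([385.5, 359.2], 0.67)]
side mould_front [([410.3, 266.2], 0.98), ([337.2, 250.5], 0.97), ([320.5, 228.2], 0.25)]
side stop [([313.9, 293.5], 0.76)]
[299.177  234.3793] [334.3477 202.2439]
turn [ 0.0085 -0.9329 -0.0025] shift [-0.0398  0.0051  0.2489]
```

View pics/c2.png

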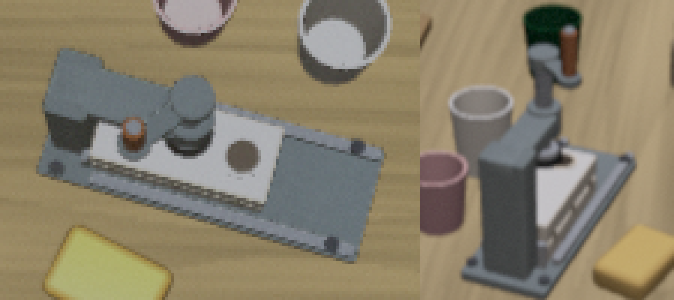

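```bash
python3 -m jog '[[[0.008,-0.1,0],[-0.005,0,0.03],0],[[0.008,-0.24,0],[-0.01,0,0.07],0],[[0.008,-0.38,0],[-0.015,0,0.11],0],[[0.008,-0.52,0],[-0.02,0,0.15],0],[[0.008,-0.66,0],[-0.03,0,0.19],0],[[0.008,-0.8,0],[-0.035,0,0.225],0],[[0.008,-0.91,0],[-0.04,0,0.245],0],[[0.008,-0.933,0],[-0.04,0,0.249],0]]'
python3 - <<'E'
from h import *
rep()
for c in("top","side"):cv2.imwrite(f"pics/{c}3.png",eyes.read_camera(c)[:,:,::-1])
g=cl(.05*np.cos(.937),.05*np.sin(.937),.244)
goto(g,Y+.937+np.pi/2)
for m in (-.07,-.0695+.002): print(proj("top",cl(-.0695,0,.039)),proj("side",cl(-.0695,0,.039)))
b=cv2.imread("pics/side3.png")[130:290,250:420];cv2.imwrite("pics/c3.png",cv2.resize(b,None,fx=3.5,fy=3.5,interpolation=3))
E
```

```text
clock: 8.22
ee_pos: [0.54, 0.0548, 0.3151]
ee_rot: [0.664, 0.243, -0.244, -0.664]
wrist_force: [-0.4, -0.4, -0.8]
finger_gap: 0.0438
t 8.22 pos [0.54   0.0548 0.3151] cl [0.0309 0.0409 0.3151] jaw 0.7030396248614655 ydir [-0.002  -0.0011 -1.    ] F [-0.3644 -0.3809 -0.8005] gap 0.0438 q [ 0.0559 -0.0193  1.8054 -0.001   1.3576 -0.647 ]
turn [-0.0002 -0.0001 -0.0025] shift [ 0.0001  0.0711 -0.0003]
[345.5072 246.3709] [334.5703 253.4047]
[345.5072 246.3709] [334.5703 253.4047]
```

View pics/c3.png

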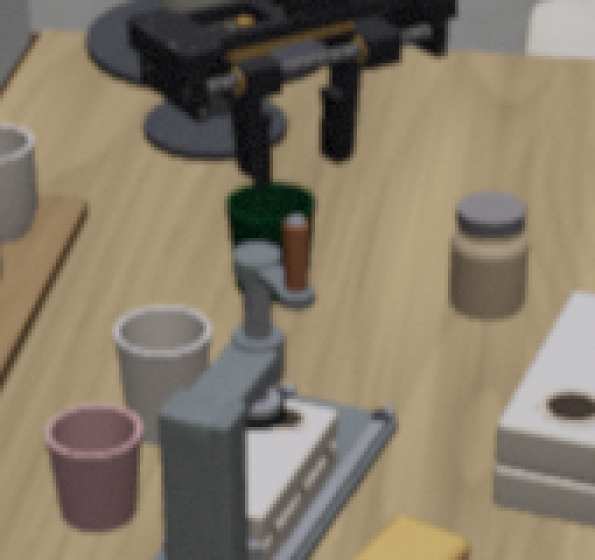

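```bash
python3 -m jog '[[[0,0,0],[0,0.03,0],0],[[0,0,0],[0,0.055,0],0],[[0,0,0],[0,0.067,0],0],[[0,0,0],[0,0.068,0],0.3],[[0,0,0],[0,0.068,0],1],[[0,0,0],[0,0.068,0],1],[[0,0,0],[0,0.068,0],1],[[0,0,0],[0,0.068,0],1]]' && python3 -c "
from h import *
rep()"
```

```text
clock: 9.32
ee_pos: [0.5404, 0.0535, 0.2482]
ee_rot: [0.665, 0.242, -0.243, -0.664]
wrist_force: [-2.7, -1.1, 5.9]
finger_gap: 0.0151
t 9.32 pos [0.5404 0.0535 0.2482] cl [0.0297 0.0402 0.2482] jaw 0.7004307217281418 ydir [-0.0007 -0.0016 -1.    ] F [-2.6801 -1.0671  5.8599] gap 0.0151 q [ 0.0537  0.0178  1.8913 -0.0017  1.2332 -0.6461]
```

```bash
cat >> h.py <<'E'
A0=.934; Z0=.2482
def arc(ds,ax=AX,rad=.05,a=None,z=None):
    st=ctrl.state();r=R.from_quat(st["ee_rot"]);p=st["ee_pos"]
    a=np.arctan2(*(p[:2]-ax)[::-1]) if a is None else a   # world angle
    z=p[2] if z is None else z
    fix=(r.inv()*down(.70)).as_rotvec()
    for d in ds:
        q=np.r_[ax+rad*np.array([np.cos(a-d),np.sin(a-d)]),z-.016*d/2/np.pi]
        print(d,np.round(r.inv().apply(q-p),4))
    print("fix",fix)
def feel(ax=AX):
    st=ctrl.state();d=st["ee_pos"][:2]-ax;a=np.arctan2(d[1],d[0]);F=st["wrist_force"]
    tg=np.array([np.sin(a),-np.cos(a)])
    print("t",round(st["clock"],2),"ang",a,"crankdelta",(Y+A0-a)%(2*np.pi),"r",np.hypot(*d),"z",st["ee_pos"][2],"Ftan",-F[:2]@tg,"Frad",F[:2]@d/np.hypot(*d),"Fz",F[2],"M",st["moment"],"gap",st["finger_gap"],"pos",st["ee_pos"])
E
python3 -c "
from h import *
feel();arc([.1,.25,.45,.65,.85,1.05,1.25,1.45])"
```

```text
t 9.32 ang 2.2684249006975827 crankdelta 6.283160406482004 r 0.04994047994924837 z 0.24819006968950436 Ftan 2.7394620968086083 Frad 0.9039533343364071 Fz 5.859930029739819 M [-0.1772  0.144  -0.0105] gap 0.015143210880751027 pos [0.5404 0.0535 0.2482]
0.1 [ 0.005   0.0002 -0.0002]
0.25 [ 0.0124  0.0006 -0.0015]
0.45 [ 0.0217  0.0011 -0.005 ]
0.65 [ 0.0302  0.0016 -0.0102]
0.85 [ 0.0375  0.0021 -0.017 ]
1.05 [ 0.0433  0.0026 -0.0252]
1.25 [ 0.0474  0.0031 -0.0343]
1.45 [ 0.0495  0.0037 -0.0441]
fix [ 0.0008  0.0004 -0.0016]
```

```bash
python3 -m jog '[[[0,0,0],[0.005,0,0],1],[[0,0,0],[0.0124,0.0004,-0.0015],1],[[0,0,0],[0.0217,0.001,-0.005],1],[[0,0,0],[0.0302,0.0016,-0.0102],1],[[0,0,0],[0.0375,0.0021,-0.017],1],[[0,0,0],[0.0433,0.0026,-0.0252],1],[[0,0,0],[0.0474,0.0031,-0.0343],1],[[0,0,0],[0.0495,0.0037,-0.0441],1]]' && python3 -c "
from h import *
feel();arc([.3,.6,.9,1.2,1.5,1.75,1.95,2.1])"
```

```text
clock: 10.32
ee_pos: [0.6062, 0.0523, 0.2443]
ee_rot: [-0.664, -0.241, 0.244, 0.664]
wrist_force: [-6.4, -0.7, 5.3]
finger_gap: 0.015
t 10.32 ang 0.8341914145092248 crankdelta 1.4342085854907753 r 0.05014719722464147 z 0.24427422580521554 Ftan 4.288691149515981 Frad -4.826089233620999 Fz 5.261878918447112 M [-0.1998  1.0361 -0.0147] gap 0.015023123824631026 pos [0.6062 0.0523 0.2443]
0.3 [-0.0004  0.0007 -0.015 ]
0.6 [-0.005   0.0015 -0.0292]
0.9 [-0.0137  0.0023 -0.0414]
1.2 [-0.0255  0.003  -0.0505]
1.5 [-0.0396  0.0038 -0.0556]
1.75 [-0.052   0.0045 -0.0566]
1.95 [-0.0619  0.0051 -0.0552]
2.1 [-0.069   0.0055 -0.0528]
fix [-0.0017  0.0008 -0.0031]
```

```bash
python3 -m jog '[[[0,0,0],[-0.0004,0.0007,-0.015],1],[[0,0,0],[-0.005,0.0015,-0.0292],1],[[0,0,0],[-0.0137,0.0023,-0.0414],1],[[0,0,0],[-0.0255,0.003,-0.0505],1],[[0,0,0],[-0.0396,0.0038,-0.0556],1],[[0,0,0],[-0.052,0.0045,-0.0566],1],[[0,0,0],[-0.0619,0.0051,-0.0552],1],[[0,0,0],[-0.069,0.0055,-0.0528],1]]' && python3 -c "
from h import *
feel();arc([.15,.3,.45,.6,.75,.9,1.0,1.1])"
```

```text
clock: 11.32
ee_pos: [0.5878, -0.0333, 0.2395]
ee_rot: [0.665, 0.242, -0.243, -0.664]
wrist_force: [4.9, 0.5, 2.8]
finger_gap: 0.0152
t 11.32 ang -1.2657959528448397 crankdelta 3.53419595284484 r 0.050820543285536174 z 0.23952438976862245 Ftan 4.848684753910618 Frad 0.9763541018901453 Fz 2.831291221422974 M [ 0.2129 -0.9389  0.0304] gap 0.015229735493360336 pos [ 0.5878 -0.0333  0.2395]
0.15 [-0.0064  0.0004  0.0042]
0.3 [-0.0125  0.0008  0.0085]
0.45 [-0.0178  0.0012  0.0137]
0.6 [-0.0224  0.0016  0.0197]
0.75 [-0.026   0.0019  0.0263]
0.9 [-0.0285  0.0023  0.0333]
1.0 [-0.0297  0.0026  0.0382]
1.1 [-0.0303  0.0028  0.0431]
fix [ 0.0006  0.0004 -0.0018]
```

```bash
python3 -m jog '[[[0,0,0],[-0.0064,0.0004,0.0042],1],[[0,0,0],[-0.0125,0.0008,0.0085],1],[[0,0,0],[-0.0178,0.0012,0.0137],1],[[0,0,0],[-0.0224,0.0016,0.0197],1],[[0,0,0],[-0.026,0.0019,0.0263],1],[[0,0,0],[-0.0285,0.0023,0.0333],1],[[0,0,0],[-0.0297,0.0026,0.0382],1],[[0,0,0],[-0.0303,0.0028,0.0431],1]]' && python3 -c "
from h import *
feel();arc([.15,.3,.45,.6,.75,.9,1.0,1.1])
P=np.array([[.5404,.0535],[.6062,.0523],[.5878,-.0333],ctrl.state()['ee_pos'][:2]])
print(np.linalg.lstsq(np.c_[2*P,np.ones(4)],(P**2).sum(1),rcond=None)[0])
cv2.imwrite('pics/side4.png',eyes.read_camera('side')[:,:,::-1])
b=cv2.imread('pics/side4.png')[180:310,270:380];cv2.imwrite('pics/c4.png',cv2.resize(b,None,fx=4.6,fy=4.6,interpolation=3))
"
```

```text
clock: 12.32
ee_pos: [0.536, -0.0203, 0.2367]
ee_rot: [0.665, 0.242, -0.244, -0.663]
wrist_force: [2.5, -4.1, 3.0]
finger_gap: 0.0149
t 12.32 ang -2.3690247001807028 crankdelta 4.637424700180703 r 0.050912871184613 z 0.23670280492588075 Ftan 4.674571835761974 Frad 1.0598567991960057 Fz 2.978539645217486 M [-0.6939 -0.5061 -0.0685] gap 0.014909007682208673 pos [ 0.536  -0.0203  0.2367]
0.15 [0.0009 0.0004 0.0076]
0.3 [0.0021 0.0007 0.015 ]
0.45 [0.0043 0.0011 0.0221]
0.6 [0.0076 0.0015 0.0289]
0.75 [0.0118 0.0018 0.035 ]
0.9 [0.017  0.0022 0.0405]
1.0 [0.0208 0.0024 0.0437]
1.1 [0.025  0.0027 0.0465]
fix [ 0.001   0.0006 -0.0035]
[ 0.5725  0.0147 -0.3254]
```

View pics/c4.png

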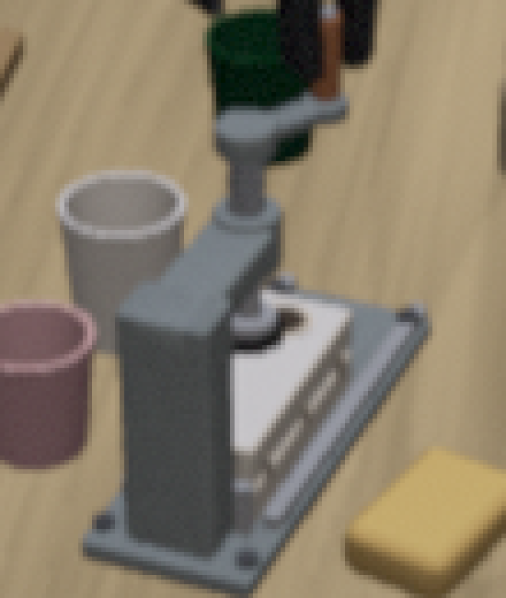

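```bash
python3 -m jog '[[[0,0,0],[0.0009,0.0004,0.0076],1],[[0,0,0],[0.0021,0.0007,0.015],1],[[0,0,0],[0.0043,0.0011,0.0221],1],[[0,0,0],[0.0076,0.0015,0.0289],1],[[0,0,0],[0.0118,0.0018,0.035],1],[[0,0,0],[0.017,0.0022,0.0405],1],[[0,0,0],[0.0208,0.0024,0.0437],1],[[0,0,0],[0.025,0.0027,0.0465],1]]' && python3 -c "
from h import *
feel();arc([.15,.3,.45,.6,.75,.9,1.0,1.1])
for z in(.064,.07,.08):
  print(z,(proj('side',np.r_[AX,z])-[270,180])*4.6+1.8)
"
```

```text
clock: 13.38
ee_pos: [0.5246, 0.032, 0.2335]
ee_rot: [0.665, 0.241, -0.244, -0.664]
wrist_force: [-0.5, -5.1, 3.6]
finger_gap: 0.0151
t 13.38 ang 2.8037951620254287 crankdelta 5.747790145154157 r 0.05080331163241571 z 0.2335310775926414 Ftan 5.001705603669968 Frad -1.2305170197168904 Fz 3.574885053922482 M [-0.847  -0.1557  0.0193] gap 0.015050952723476318 pos [0.5246 0.032  0.2335]
0.15 [0.0071 0.0004 0.0026]
0.3 [0.0143 0.0007 0.0049]
0.45 [0.0217 0.0011 0.0061]
0.6 [0.0292 0.0014 0.0061]
0.75 [0.0366 0.0017 0.005 ]
0.9 [0.0438 0.0021 0.0029]
1.0 [0.0483 0.0023 0.0008]
1.1 [ 0.0527  0.0026 -0.0016]
fix [-0.0001  0.0009 -0.0044]
0.064 [248.7305 367.8504]
0.07 [248.5727 358.2779]
0.08 [248.3082 342.2278]
```

```bash
python3 -m jog '[[[0,0,0],[0.0071,0.0004,0.0026],1],[[0,0,0],[0.0143,0.0007,0.0049],1],[[0,0,0],[0.0217,0.0011,0.0061],1],[[0,0,0],[0.0292,0.0014,0.0061],1],[[0,0,0],[0.0366,0.0017,0.005],1],[[0,0,0],[0.0438,0.0021,0.0029],1],[[0,0,0],[0.0483,0.0023,0.0008],1],[[0,0,0],[0.0527,0.0026,-0.0016],1]]' && python3 -c "
from h import *
feel();arc([.15,.3,.45,.6,.75,.9,1.05,1.2])
"
```

```text
clock: 14.38
ee_pos: [0.5657, 0.065, 0.2305]
ee_rot: [0.664, 0.241, -0.245, -0.664]
wrist_force: [-4.4, -4.4, 5.0]
finger_gap: 0.0148
t 14.38 ang 1.7072309593761612 crankdelta 0.561169040623839 r 0.0502953983808304 z 0.23047629262844832 Ftan 4.983466238009214 Frad -3.7699012166207804 Fz 5.004761603822262 M [-0.7368  0.5234  0.0021] gap 0.014802551872580222 pos [0.5657 0.065  0.2305]
0.15 [ 0.0059  0.0003 -0.0047]
0.3 [ 0.0111  0.0007 -0.01  ]
0.45 [ 0.0156  0.001  -0.0161]
0.6 [ 0.019   0.0014 -0.0227]
0.75 [ 0.0215  0.0018 -0.0298]
0.9 [ 0.0228  0.0021 -0.0372]
1.05 [ 0.0231  0.0025 -0.0447]
1.2 [ 0.0222  0.0029 -0.0521]
fix [-0.0013  0.0009 -0.0056]
```

```bash
python3 -m jog '[[[0,0,0],[0.0059,0,-0.0047],1],[[0,0,-0.002],[0.0111,0,-0.01],1],[[0,0,-0.005],[0.0156,0.0005,-0.0161],1],[[0,0,-0.005],[0.019,0.001,-0.0227],1],[[0,0,-0.005],[0.0215,0.0014,-0.0298],1],[[0,0,-0.005],[0.0228,0.0018,-0.0372],1],[[0,0,-0.005],[0.0231,0.0022,-0.0447],1],[[0,0,-0.005],[0.0222,0.0026,-0.0521],1]]' && python3 -c "
from h import *
feel();arc([.15,.3,.45,.6,.75,.9,1.05,1.2])
"
```

```text
clock: 15.38
ee_pos: [0.6155, 0.0413, 0.2275]
ee_rot: [-0.662, -0.242, 0.244, 0.666]
wrist_force: [-6.3, 1.6, 6.5]
finger_gap: 0.015
t 15.38 ang 0.5442241699801434 crankdelta 1.7241758300198566 r 0.050316783703858683 z 0.2275420913296201 Ftan 4.630358637949592 Frad -4.534617807890449 Fz 6.455517021285512 M [ 0.1623  0.8888 -0.0094] gap 0.014986764721279472 pos [0.6155 0.0413 0.2275]
0.15 [-0.002   0.0003 -0.0072]
0.3 [-0.0048  0.0007 -0.0142]
0.45 [-0.0086  0.001  -0.0207]
0.6 [-0.0133  0.0014 -0.0265]
0.75 [-0.0189  0.0017 -0.0315]
0.9 [-0.0251  0.0021 -0.0357]
1.05 [-0.0319  0.0025 -0.0389]
1.2 [-0.0391  0.0028 -0.041 ]
fix [-0.0056  0.0007 -0.0004]
```

```bash
python3 -m jog '[[[0,0,0],[-0.002,0,-0.0072],1],[[-0.002,0,0],[-0.0048,0,-0.0142],1],[[-0.004,0,0],[-0.0086,0.0003,-0.0207],1],[[-0.004,0,0],[-0.0133,0.0007,-0.0265],1],[[-0.004,0,0],[-0.0189,0.001,-0.0315],1],[[-0.004,0,0],[-0.0251,0.0014,-0.0357],1],[[-0.004,0,0],[-0.0319,0.0018,-0.0389],1],[[-0.004,0,0],[-0.0391,0.0021,-0.041],1]]' && python3 -c "
from h import *
feel();arc([.15,.3,.45,.6,.75,.9,1.05,1.2])
"
```

```text
clock: 16.38
ee_pos: [0.6123, -0.0158, 0.2251]
ee_rot: [-0.664, -0.243, 0.243, 0.665]
wrist_force: [2.0, 4.5, 1.2]
finger_gap: 0.0146
t 16.38 ang -0.6618435008293413 crankdelta 2.9302435008293415 r 0.05043547830008556 z 0.22507585293879578 Ftan 4.785856559879787 Frad -1.1663569254477202 Fz 1.1999971639018507 M [ 0.7431 -0.5977  0.0401] gap 0.014617918609082046 pos [ 0.6123 -0.0158  0.2251]
0.15 [-0.0075  0.0004 -0.0006]
0.3 [-0.015   0.0008 -0.0004]
0.45 [-0.0224  0.0011  0.0008]
0.6 [-0.0295  0.0015  0.0031]
0.75 [-0.0362  0.0019  0.0065]
0.9 [-0.0423  0.0023  0.0108]
1.05 [-0.0477  0.0027  0.016 ]
1.2 [-0.0523  0.0031  0.022 ]
fix [-0.001   0.0004  0.0005]
```

Delta 9.21, still free at 4.8 N.

```bash
python3 -m jog '[[[0,0,0],[-0.0075,0.0004,-0.0006],1],[[0,0,0],[-0.015,0.0008,-0.0004],1],[[0,0,0],[-0.0224,0.0011,0.0008],1],[[0,0,0],[-0.0295,0.0015,0.0031],1],[[0,0,0],[-0.0362,0.0019,0.0065],1],[[0,0,0],[-0.0423,0.0023,0.0108],1],[[0,0,0],[-0.0477,0.0027,0.016],1],[[0,0,0],[-0.0523,0.0031,0.022],1]]' && python3 -c "
from h import *
feel();arc([.12,.24,.36,.48,.6,.72,.84,.96])
cv2.imwrite('pics/side5.png',eyes.read_camera('side')[:,:,::-1])
b=cv2.imread('pics/side5.png')[220:280,290:360];cv2.imwrite('pics/c5.png',cv2.resize(b,None,fx=8,fy=8,interpolation=3))
"
```

```text
clock: 17.38
ee_pos: [0.5577, -0.0336, 0.2221]
ee_rot: [0.664, 0.243, -0.243, -0.664]
wrist_force: [4.3, -2.3, 0.4]
finger_gap: 0.0149
t 17.38 ang -1.8649207767655007 crankdelta 4.133320776765501 r 0.05095631180685914 z 0.2221267395662078 Ftan 4.8016582215154004 Frad 0.9840072204283274 Fz 0.368491254154794 M [-0.2625 -0.9612 -0.0147] gap 0.014854083885760424 pos [ 0.5577 -0.0336  0.2221]
0.12 [-0.0022  0.0003  0.0057]
0.24 [-0.0045  0.0006  0.0113]
0.36 [-0.0061  0.0009  0.017 ]
0.48 [-0.007   0.0012  0.023 ]
0.6 [-0.0073  0.0015  0.029 ]
0.72 [-0.0068  0.0018  0.0349]
0.84 [-0.0055  0.0021  0.0408]
0.96 [-0.0036  0.0024  0.0465]
fix [ 0.0006  0.0004 -0.0004]
```

View pics/c5.png

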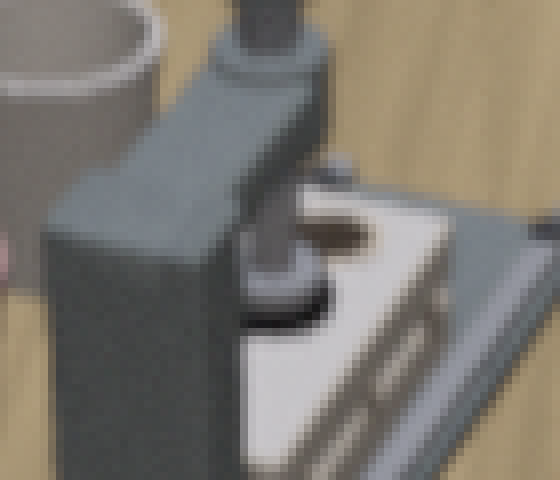

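```bash
python3 -m jog '[[[0,0,0],[-0.0022,0.0003,0.0057],1],[[0,0,0],[-0.0045,0.0006,0.0113],1],[[0,0,0],[-0.0061,0.0009,0.017],1],[[0,0,0],[-0.007,0.0012,0.023],1],[[0,0,0],[-0.0073,0.0015,0.029],1],[[0,0,0],[-0.0068,0.0018,0.0349],1],[[0,0,0],[-0.0055,0.0021,0.0408],1],[[0,0,0],[-0.0036,0.0024,0.0465],1]]' && python3 -c "
from h import *
feel();arc(np.arange(1,9)*.1)
"
```

```text
clock: 18.42
ee_pos: [0.5237, 0.0, 0.2194]
ee_rot: [0.664, 0.242, -0.243, -0.664]
wrist_force: [3.6, -4.9, -0.7]
finger_gap: 0.0152
t 18.43 ang -2.840221273266076 crankdelta 5.108621273266076 r 0.05108824775559729 z 0.21944697953138267 Ftan 5.753936537863394 Frad -2.006361992035227 Fz -0.726364628711172 M [-0.8059 -0.718  -0.0072] gap 0.015161564356763281 pos [0.5237 0.     0.2194]
0.1 [0.0032 0.0002 0.0041]
0.2 [0.0058 0.0005 0.0083]
0.30000000000000004 [0.0088 0.0007 0.0123]
0.4 [0.0122 0.001  0.016 ]
0.5 [0.016  0.0012 0.0193]
0.6000000000000001 [0.02   0.0015 0.0222]
0.7000000000000001 [0.0244 0.0017 0.0247]
0.8 [0.0289 0.002  0.0267]
fix [-0.0002  0.0007 -0.0018]
```

```bash
python3 -m jog '[[[0,0,0],[0.0032,0.0002,0.0041],1],[[0,0,0],[0.0058,0.0005,0.0083],1],[[0,0,0],[0.0088,0.0007,0.0123],1]]' && python3 -c "
from h import *
feel();arc(np.arange(1,9)*.1)
"
```

```text
clock: 18.8
ee_pos: [0.5216, 0.0147, 0.2187]
ee_rot: [0.665, 0.241, -0.244, -0.664]
wrist_force: [1.6, -6.7, 0.8]
finger_gap: 0.015
t 18.8 ang -3.1323330322338547 crankdelta 5.400733032233855 r 0.05087038496307843 z 0.2186755707250503 Ftan 6.732846200083455 Frad -1.4877482262975534 Fz 0.7723308381334548 M [-1.091  -0.2589  0.0102] gap 0.014974340951729824 pos [0.5216 0.0147 0.2187]
0.1 [0.004  0.0002 0.0031]
0.2 [0.0078 0.0005 0.0065]
0.30000000000000004 [0.0118 0.0007 0.0094]
0.4 [0.0161 0.0009 0.0119]
0.5 [0.0207 0.0012 0.014 ]
0.6000000000000001 [0.0254 0.0014 0.0156]
0.7000000000000001 [0.0303 0.0017 0.0167]
0.8 [0.0352 0.0019 0.0174]
fix [-0.0001  0.0011 -0.0044]
```

```bash
python3 -m jog '[[[0,0,0],[0.004,0.0002,0.0031],1],[[0,0,0],[0.0078,0.0005,0.0065],1],[[0,0,0],[0.0118,0.0007,0.0094],1],[[0,0,0],[0.0155,0.0009,0.0116],1]]' && python3 -c "
from h import *
feel();arc(np.arange(1,5)*.05)
"
```

```text
clock: 19.3
ee_pos: [0.5248, 0.0328, 0.2176]
ee_rot: [0.665, 0.24, -0.246, -0.663]
wrist_force: [-0.5, -8.0, 2.9]
finger_gap: 0.0151
t 19.3 ang 2.7890010921694346 crankdelta 5.762584215010152 r 0.05082910194277238 z 0.2176214166142797 Ftan 7.668589349300857 Frad -2.30195424601522 Fz 2.942383654299471 M [-1.2771 -0.1084 -0.0328] gap 0.015058227833716072 pos [0.5248 0.0328 0.2176]
0.05 [0.0026 0.0001 0.0005]
0.1 [0.0049 0.0002 0.0015]
0.15000000000000002 [0.0072 0.0003 0.0025]
0.2 [0.0095 0.0004 0.0033]
fix [ 0.0001  0.0016 -0.0082]
```

```bash
python3 -m jog '[[[0,0,0],[0.0026,0,0.0007],1],[[0,0,0],[0.0055,0.0002,0.0018],1]]' && python3 -c "
from h import *
feel()"; python3 -m jog '[[[0,0,0],[0,0,0],1],[[0,0,0],[0,0,0],0.4],[[0,0,0],[0,0,0],0.1],[[0,0,0],[0,0,0],0.1],[[0,0,0],[0,0,0],0.1]]' && python3 -c "
from h import *
feel();rep()"
```

```text
clock: 19.55
ee_pos: [0.5265, 0.0367, 0.2174]
ee_rot: [0.666, 0.239, -0.247, -0.662]
wrist_force: [-1.9, -7.4, 4.5]
finger_gap: 0.0149
t 19.55 ang 2.7046444874614006 crankdelta 5.846940819718186 r 0.05078150756765639 z 0.21738435338075024 Ftan 7.489509757380439 Frad -1.3966038798340266 Fz 4.488533306259013 M [-1.3305  0.0826 -0.0235] gap 0.014875021077577027 pos [0.5265 0.0367 0.2174]
clock: 20.18
ee_pos: [0.5262, 0.037, 0.2172]
ee_rot: [0.665, 0.239, -0.248, -0.663]
wrist_force: [-0.0, 0.4, -0.5]
finger_gap: 0.0399
t 20.18 ang 2.7015404176438143 crankdelta 5.850044889535772 r 0.051180377291775415 z 0.21718909072930043 Ftan -0.3567417489669232 Frad 0.20650948266450403 Fz -0.5329470759016629 M [ 0.0193 -0.1565 -0.0119] gap 0.03985411170056454 pos [0.5262 0.037  0.2172]
t 20.18 pos [0.5262 0.037  0.2172] cl [0.0104 0.0501 0.2172] jaw 0.7022842381634654 ydir [-0.0101 -0.0078 -0.9999] F [-0.0349  0.4107 -0.5329] gap 0.0399 q [ 0.0277  0.0172  1.9508 -0.0082  1.184  -0.6715]
```

```bash
python3 -m jog '[[[0,0,0],[0,-0.03,0],0.1],[[0,0,0],[0,-0.07,0],0.1],[[0,0,0],[0,-0.11,0],0.1],[[0,0,0],[0,-0.13,0.0],0.1],[[0,0,0],[-0.04,-0.14,-0.04],0],[[0,0,0],[-0.08,-0.14,-0.08],0],[[0,0,0],[-0.12,-0.14,-0.12],0],[[0,0,0],[-0.12,-0.14,-0.12],0]]'
python3 - <<'E'
from h import *
rep()
for c in("top","side"):cv2.imwrite(f"pics/{c}6.png",eyes.read_camera(c)[:,:,::-1])
a=cv2.imread("pics/top6.png")[150:330,150:500];b=cv2.imread("pics/side6.png")[180:310,270:380]
cv2.imwrite("pics/c6.png",np.hstack([cv2.resize(a,(525,270),interpolation=3),cv2.resize(b,(228,270),interpolation=3)]))
for l in ("cup_pink","cup_white","sponge_block","mould"):print(l,[np.round(d["centre"]) for d in landmark_of("top",l)][:3])
E
```

```text
clock: 21.18
ee_pos: [0.5127, -0.1341, 0.3576]
ee_rot: [0.666, 0.237, -0.246, -0.663]
wrist_force: [-0.6, 0.6, -0.1]
finger_gap: 0.0439
t 21.18 pos [ 0.5127 -0.1341  0.3576] cl [-0.1592  0.0232  0.3576] jaw 0.696939182653435 ydir [-0.0119 -0.0081 -0.9999] F [-0.5997  0.6285 -0.0946] gap 0.0439 q [-0.296  -0.0551  1.7638 -0.0113  1.442  -0.9915]
cup_pink [array([319., 193.])]
cup_white [array([365., 209.])]
sponge_block [array([289., 281.])]
mould [array([208., 307.]), array([313., 242.]), array([286., 234.])]
```

View pics/c6.png

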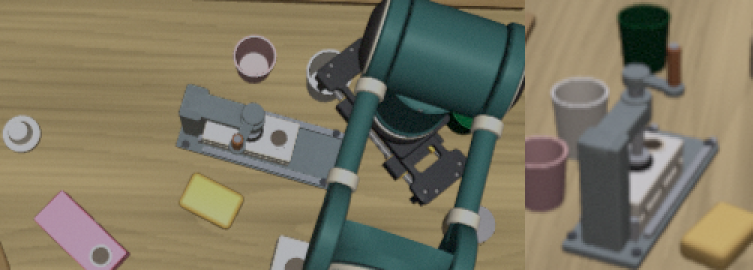

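The mould is home at the stop, the pad is down on it, the handle is free and the cups and sponge have not moved. Handing in.

```bash
python3 -c "
from h import *
print(ctrl.hand_in())"
```

```text
the job is handed in; nothing more can be done
None
```

The mould is home against the stop and clamped. I handed the job in at about 21 s with the arm clear and touching nothing.

- **Which mould:** of the three candidates I used the smaller white one lying in the channel. The pink one and the larger white block were left alone.
- **Push:** I slid it about 40 mm with closed fingers. It took about 5–6 N to slide. It then stopped dead, and I held it at about 19 N, under the 40 N chip limit. The final fingertip position was about 3 mm short of my camera prediction, about what I'd expect from the camera calibration and finger size. The picture showed the mould up at the column end.
- **Crank:** I turned it about 12.1 rad clockwise. Running free it read 4.6–5.0 N. The force began to rise at about 11 rad of turn, so the pad was about 1.1 rad past contact at the end.
- **Snugness:** the last two readings were 7.7 N and 7.5 N, about 2.5–2.7 N over running free, against the 3 N asked for. The last one was taken after a short, slow step, so it may read a little low. Both are well inside the 1.5–5 N window.
- **Release:** I took the load off before opening the fingers and then lifted straight up. The wrist force was about zero afterwards.
- **Last pictures:** the pad is down on the mould, the handle is free, and the cups and sponge beside the clamp look unmoved. The arm hid part of the top view, so I could not check every bystander there (the green cup, the jar and the larger block were partly covered).

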